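Put food up in the vacuum keeper

TASK

Put the food away in the vacuum keeper: take the empty glass bell off the pump station and stand it aside (always set it down gently, never drop it), stand the steel tray centred on the pump station's round plate, lay every lemon and the small round cheese that are on the worktop in the tray (some may be absent), and then lower the glass bell gently back over it, centred, so that its rim rests on the black gasket all round. With the bell in place, pump the hand lever at least three full strokes, all the way down and all the way back up each time. Do not knock over or push away the salt shaker, the timer or the spice jar.

Things in the scene. Friction and masses are not known exactly. Their poses are not given: they have to be found in the camera images.
- plate_centre (a point): Centre of the top of the station's round plate (fixed; grey, 228 mm across, top 24 mm above the worktop, its place and yaw vary). Bare steel to radius 82 mm, then an inlaid flush black gasket to radius 110 mm. Station axes: x away from the robot, z up; the hand pump stands beside the plate, 158 mm to -y of its centre, its lever pointing to -x; the raised end of the lever is the highest part, 160 mm above the worktop: carry things over it with room to spare or round it.
- lever_pivot (a point): Pivot pin of the pump lever, fixed on the station, 88 mm above the worktop.
- lever_grip (a point): Point on the axis of the lever's black round hand grip (21 mm thick), 128 mm from the pivot; moves with the lever. The grip runs from 100 to 155 mm from the pivot and has a round end.
- lever (a joint): Angle of the pump lever in rad: 0 = up at rest, sloping upward 0.40 rad (23 degrees) from the pivot toward the robot's side; 0.70 = fully down at its stop, sloping 0.30 rad below level. A spring returns it by itself when let go, in about half a second; pushing the grip down takes about 2 N at the top and 6 N at the bottom. It can be pressed from above with closed fingers.
- tray_knob (a point): Centre of the steel knob on the tray's central post; loose tray, 160 mm across, 0.45 kg, z up. The knob is 23 mm across and 20 mm high, its centre 53 mm above the tray's underside, its top 63 mm; the post below it is 11 mm thick. Floor of the tray 4 mm above its underside, rim 16 mm high and 4 mm thick (inside radius 76 mm). Food lies round the post: a lemon fits with its long axis radial, its centre about 43 mm from the post; three places at 120 degrees.
- bell: The loose glass bell, 200 mm across outside, 188 mm inside, open below, about 119 mm high inside, 0.5 kg. Origin: centre of its open lower rim; z up. It starts empty on the station's plate. Glass: it must be lowered gently, without dropping it or pressing it down hard. There is room to stand it aside on the worktop right of the pump, around x 0.46, y -0.33.
- bell_knob (a point): Centre of the steel knob on top of the bell, on its axis, 158 mm above the rim's lower edge; the knob is a cylinder 31 mm across with rounded edges, from 143 to 173 mm above the rim, on a 16 mm neck; the dome's top is at 125 mm. A grip of 20 to 40 N holds it.
- lemon_a_centre (a point): Centre of a lemon: 71 mm long along its x, 53 mm wide, 51 mm high as it first lies (centre then 26 mm above the worktop). May be absent.
- lemon_b_centre (a point): Centre of another such lemon. May be absent.
- cheese_centre (a point): Centre of a small round waxed cheese, a disc 56 mm across and 32 mm high, lying flat (z up). May be absent.
- station: The whole fixed station; origin under the plate's centre on the worktop.
- tray: The tray as a body; origin at the centre of its underside.
- salt: Bystander: salt shaker, 44 mm across, 90 mm high, standing; origin under its centre. Leave alone.
- timer: Bystander: round kitchen timer, 62 mm across, 47 mm high; origin under its centre. Leave alone.
- spice: Bystander: spice jar with a lid, 42 mm across, 96 mm high; origin under its centre. Leave alone.

How it is judged:
On the way, in this order (a step that is already met when the one before it is completed fails the run):
1. the tray stands centred on the station's plate with all the food that is there lying in it (horizontal distance between tray_knob and plate_centre below 0.012 m and z of tray_knob in the frame of plate_centre below 0.058 m and angle between tray_knob's own z axis and vertical below 0.08 rad and horizontal distance between each of lemon_a_centre, lemon_b_centre, cheese_centre and tray_knob below 0.065 m and z of each of lemon_a_centre, lemon_b_centre, cheese_centre in the frame of plate_centre below 0.05 m), for 0.2 s.
2. the glass bell stands centred over the loaded tray, rim on the gasket, let go (all of step 1 and horizontal distance between bell_knob and plate_centre below 0.011 m and z of bell_knob in the frame of plate_centre below 0.163 m and angle between bell_knob's own z axis and vertical below 0.04 rad and contact force between the fingers and bell below 0.1 N), for 0.2 s.
3. first stroke: lever fully down, bell in place (value of joint lever above 0.62 rad and horizontal distance between bell_knob and plate_centre below 0.011 m and z of bell_knob in the frame of plate_centre below 0.163 m and angle between bell_knob's own z axis and vertical below 0.04 rad), for 0.02 s.
4. first stroke: lever fully back up (value of joint lever below 0.08 rad and horizontal distance between bell_knob and plate_centre below 0.011 m and z of bell_knob in the frame of plate_centre below 0.163 m and angle between bell_knob's own z axis and vertical below 0.04 rad), for 0.02 s.
5. second stroke: lever fully down, bell in place (all of step 3), for 0.02 s.
6. second stroke: lever fully back up (all of step 4), for 0.02 s.
7. third stroke: lever fully down, bell in place (all of step 5), for 0.02 s.
8. third stroke: lever fully back up (all of step 6), for 0.02 s.
At the end, for the whole second after the job is handed in: The tray stands flat on the plate within 12 mm of its centre; every food present lies in the tray (centre within 65 mm of the post); the bell stands upright with its rim down on the gasket, within 11 mm of the plate's centre; the lever is back up (below 0.08 rad); all is at rest and released (all of step 1 and all of step 8 and linear speed of bell below 0.02 m/s); the robot touches nothing.
It fails at once if the glass bell is pressed down hard: it meets the station or the tray with more than 35 N (contact force between bell and station above 35 N or contact force between bell and tray above 35 N).
It fails at once if the glass bell is dropped or banged down: it moves faster than 0.4 m/s with its rim less than 40 mm above the worktop (height (world z) of bell below 0.04 m and linear speed of bell above 0.4 m/s).
It fails at once if the salt shaker, the timer or the spice jar is knocked over or pushed more than 3 cm (distance of any of salt, timer, spice from where it was at the start of the episode above 0.03 m or angle between any of salt, timer, spice's own z axis and vertical above 0.4 rad).
Of lemon_a, lemon_b, cheese_round only 2 to 3 are there at a start; the rules pass over those that are not, and their reading is None.
At some moment in a run one of lemon_a, lemon_b, cheese_round may be knocked a few centimetres aside while the robot is not near it.
It also fails if it takes over 200 s, if anything falls off the work surface, if the arm or the gripper's body presses on something with over 40 N, if the wrist force passes 120 N, or if a joint passes its speed limit or range.

ROBOT

A 6-joint arm with a two-finger parallel gripper is mounted at the origin on a cart in front of the work surface, level with it; the furniture and walls round the work are solid. World frame = base frame: x ahead of the robot, y to its left, z up, the work surface at z = 0. Lengths are in m, angles in rad, forces in N, time in s.
With the tool pointing down it reaches from about 0.275 to 1 m from the base axis. Payload 8.4 kg.
Tool frame: the origin (TCP) lies on the centre line of the jaws, within the pads' length; the fingertips stand 17 mm ahead of it and the grasp point (between the pads) lies 2 mm behind it (bot.tcp_to_tips is the z of the fingertips in the tool frame, in m); z points along the fingers, y is the line along which they close (so a half turn about z gives the same grasp; the last joint's range is limited). The gripper opens to 85 mm and grips with 20 to 120 N. Pads are 22 mm wide; open, the fingers measure 114 mm over their backs; the gripper's body (76 mm by 85 mm) begins 54 mm behind the grasp point. The pads swing forward as they close: fully open they stand 13 mm farther back than shut.
Start: joints at [-0.002, 0.353, 1.633, -0, 1.155, -0.002], TCP at [0.625, -0, 0.248] pointing down, gripper open.
Joint ranges: [-2.63, 2.63], [-0.92, 2.1], [0.06, 2.66], [-1.3, 4.44], [0, 2.69], [-3.02, 3.02]. Speed limits (rad/s): [2.22, 2.22, 2.79, 3.14, 3.14, 3.14].

INTERFACE

Orientations are given as a unit quaternion [x, y, z, w].
In Python, from workcell import bot, hand, kinematics, get_obs, vision, hand_in gives the robot as it stands. The module is installed in compiled form; this text tells all that it offers. Calls block until the motion is done:
- bot.reach(position, orientation): joint-space move of the TCP to a pose.
- bot.servo_line(position, ori=None, velocity=0.15): straight line of the TCP; ori=None keeps the orientation; velocity is the mean speed in m/s.
- bot.goto_joints(angles): joint-space move.
- hand.move_gripper(opening, strength=None): finger opening in m; strength is the grip in N (None keeps the last); returns when the fingers have stopped.
- bot.dwell(seconds).
- kinematics.solve_ik(position, orientation): joint angles nearest the present ones, or None.
- get_obs(): the state.
- vision.read_camera(name): name is "scene" or "side" or "wrist"; returns a dict with "frame" (384x512x3 uint8, red, green, blue), "intrinsics" (3x3 intrinsics, pixels), "dist" ([k1, k2, p1, p2, k3] as OpenCV has them; the pictures are not rectified), "view" (4x4, takes a point from world to camera coordinates). Camera axes: x right, y down, z forward; pixel columns grow to the right and rows downward; lengths in m; the calibration is good to about 2 mm. A picture is of the moment at which its call begins. There is no depth.
A pose or a line that the arm cannot do raises bot.IKError and nothing moves.
- hand_in(): hands the job in; it is judged then, once.
The state is a dict: "time_s": time; "joint_pos": joint angles; "joint_vel": joint speeds; "joint_efforts": joint torques, N m; "position": TCP position; "orientation": TCP orientation; "wrist_force": force on the tool from outside, world axes, zero at the start; "ft_torque": the same for the moment, N m; "gripper_width": finger opening in m; "grip_force": force on a finger pad.
Only numpy, scipy, OpenCV 4.12 (cv2) and the standard library are available. Lean on these libraries where they do the work, as an engineer would, in place of code of your own. Each camera call takes 0.05 s, during which the arm holds its last target. There are 200 camera calls.

## Working session

There is one attempt and no reset: what is moved stays moved. The work goes in short steps, each a Python script; the robot and the scene stay as the last script left them, time stands still between calls to the robot, and variables do not carry over. Pictures are saved under pics/ and viewed, at most 14 in all, crops included, and the job is handed in when it is done.

```bash
mkdir -p pics
cat > h.py <<'E'
import numpy as np, cv2
from workcell import bot, hand, kinematics, get_obs, vision, hand_in
from scipy.spatial.transform import Rotation as R
def cam(n, save=None):
    c=vision.read_camera(n); 
    if save: cv2.imwrite(f'pics/{save}.png', c['frame'][:,:,::-1]); np.savez(f'pics/{save}.npz',K=c['intrinsics'],d=c['dist'],V=c['view'],f=c['frame'])
    return c
def unproj(save,uv,z):
    c=np.load(f'pics/{save}.npz'); V=c['V']
    p=cv2.undistortPoints(np.array([[uv]],float),c['K'],c['d'])[0,0]
    d=V[:3,:3].T@np.array([p[0],p[1],1]); o=-V[:3,:3].T@V[:3,3]
    return o+d*(z-o[2])/d[2]
def proj(save,P):
    c=np.load(f'pics/{save}.npz'); V=c['V']
    return cv2.projectPoints(np.array(P,float).reshape(-1,1,3),cv2.Rodrigues(V[:3,:3])[0],V[:3,3],c['K'],c['d'])[0][:,0]
def q(yaw=0): # tool down; closing line y at world angle: yaw 0 -> as start orientation
    return (R.from_euler('z',yaw)*R.from_quat(Q0)).as_quat()
Q0=[1,0,0,0]
E
python3 - <<'E'
from h import *
o=get_obs(); print(o['position'],o['orientation'],R.from_quat(o['orientation']).as_matrix().round(2),o['time_s'],bot.tcp_to_tips)
for n in ['scene','side','wrist']:
    c=cam(n,n+'0'); V=c['view']; print(n,-V[:3,:3].T@V[:3,3],V[2,:3])
a=[cv2.imread(f'pics/{n}0.png') for n in ['scene','side','wrist']]
for n,i in zip(['scene','side','wrist'],a): cv2.imwrite(f'pics/{n}0b.png',cv2.resize(i,(768,576),interpolation=cv2.INTER_CUBIC))
E
```

```text
[ 6.24548115e-01 -1.00799024e-05  2.47556810e-01] [ 7.07109182e-01  7.07104040e-01 -4.94469405e-04 -4.85807611e-04] [[ 0.  1. -0.]
 [ 1. -0. -0.]
 [-0. -0. -1.]] 0.0 0.017
scene [-0.20631997  1.11905492  0.65550527] [ 0.54540718 -0.75106771 -0.37205954]
side [0.42723051 0.77011405 0.84944028] [ 0.12124646 -0.69089787 -0.71271273]
wrist [0.62438347 0.07825543 0.37459048] [-0.00179108 -0.30875299 -0.95114057]
```

View pics/side0b.png

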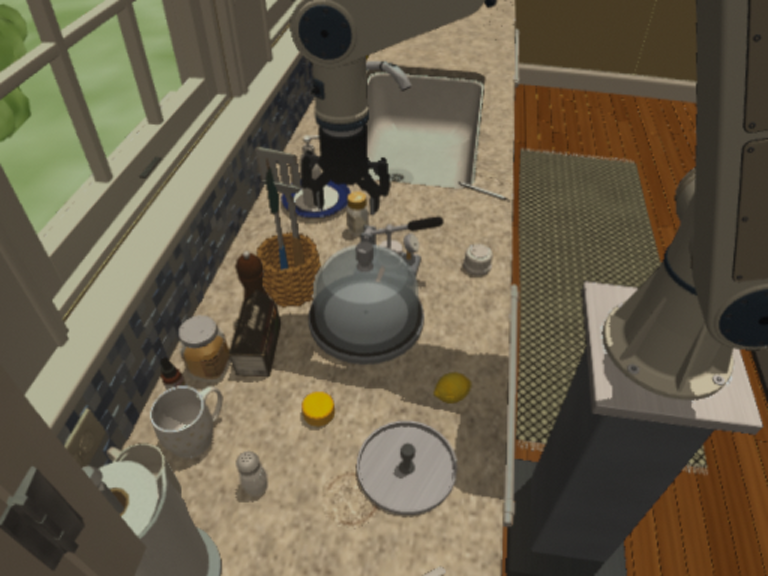

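View pics/scene0b.png

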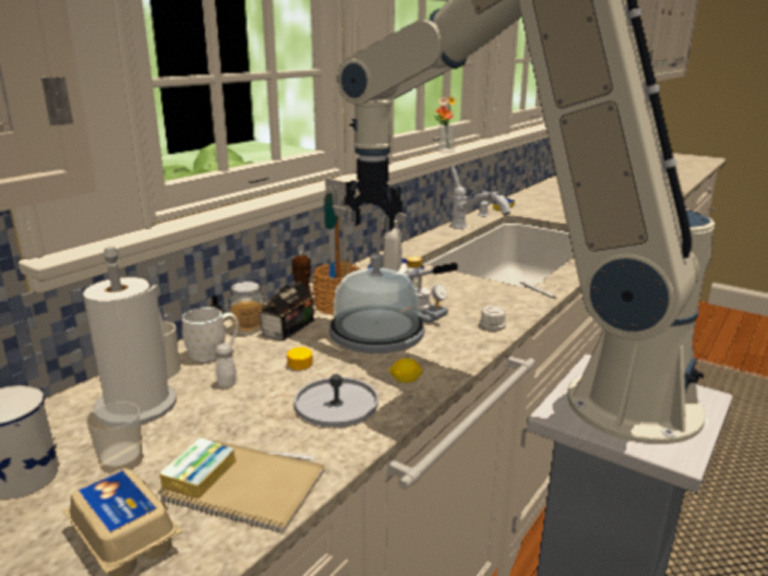

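Side view (768×576 scale): bell knob (365,253), tray knob (407,454), lemon (453,388), cheese (318,406), salt (250,475), timer (479,258), spice (358,212), lever grip (428,223). One lemon and the cheese are visible.

Run:
```python
from h import *
def s(u,v,z,n): print(n,unproj('side0',((u+.5)/1.5-.5,(v+.5)/1.5-.5),z).round(3))
s(365,253,.182,'bellknob');s(407,455,.053,'trayknob');s(453,388,.026,'lemon');s(318,406,.018,'cheese')
s(366,316,.024,'plate?');s(479,266,.02,'timer');s(358,220,.05,'spice');s(250,478,.045,'salt');s(428,223,.138,'grip');s(440,222,.145,'gripend')
def s(u,v,z,n): print(n,unproj('scene0',((u+.5)/1.5-.5,(v+.5)/1.5-.5),z).round(3))
s(377,268,.182,'bellknob');s(336,386,.053,'trayknob');s(406,370,.026,'lemon');s(299,359,.018,'cheese');s(445,268,.14,'grip')
```

```text
bellknob [0.585 0.04  0.182]
trayknob [0.463 0.341 0.053]
lemon [0.404 0.186 0.026]
cheese [0.627 0.258 0.018]
plate? [0.585 0.046 0.024]
timer [ 0.377 -0.14   0.02 ]
spice [ 0.654 -0.211  0.05 ]
salt [0.69  0.417 0.045]
grip [ 0.491 -0.118  0.138]
gripend [ 0.467 -0.116  0.145]
bellknob [0.56  0.074 0.182]
trayknob [0.452 0.35  0.053]
lemon [0.407 0.183 0.026]
cheese [0.625 0.266 0.018]
grip [ 0.496 -0.116  0.14 ]
```

View pics/wrist0b.png

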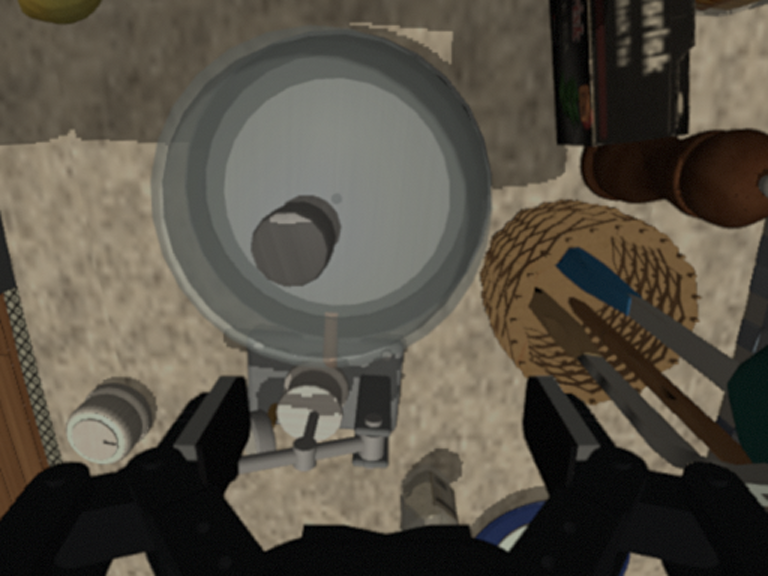

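Run:
```python
from h import *
def s(u,v,z,n): print(n,unproj('wrist0',((u+.5)/1.5-.5,(v+.5)/1.5-.5),z).round(4))
s(292,246,.197,'knobtop');s(336,198,.024,'plate dot');s(372,418,.1,'pivot');s(313,202,.15,'')
s(104,441,.047,'timer')
s(153,190,.05,'L');s(490,190,.05,'R');s(322,25,.03,'T')
f=cv2.imread('pics/side0b.png');
cv2.imwrite('pics/c1.png',cv2.resize(f[180:370,290:510],None,fx=3,fy=3,interpolation=cv2.INTER_CUBIC))
```

```text
knobtop [0.5883 0.0371 0.197 ]
plate dot [0.5873 0.0326 0.024 ]
pivot [ 0.6145 -0.1021  0.1   ]
 [0.5898 0.0472 0.15  ]
timer [ 0.3884 -0.1631  0.047 ]
L [0.465  0.0424 0.05  ]
R [0.6935 0.0416 0.05  ]
T [0.5818 0.1469 0.03  ]
```

View pics/c1.png

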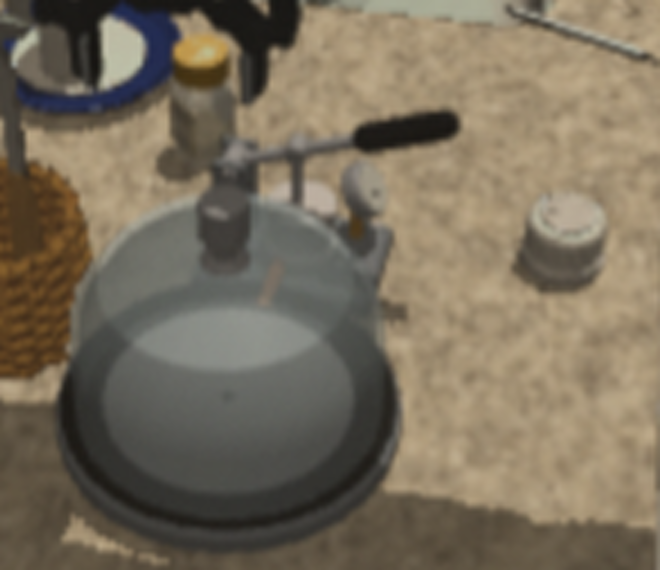

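Crop: plate's centre dot at (227,395) in the crop, bell knob above it at (223,215), lever grip toward -x with its end at (455,122). Wrist view gives plate ≈ (0.587, 0.034), knob ≈ (0.588, 0.037). Moving the bell now.

```bash
cat >> h.py <<'E'
Q0=[2**-.5,2**-.5,0,0]
def fz(): return np.mean([ (bot.dwell(.02),get_obs()['wrist_force'][2])[1] for _ in range(3)])
def lower(x,y,z0,z1,df,step=.0015,v=.02,yaw=0):
    """go down from z0 until external fz rises by df, at most to z1"""
    bot.servo_line([x,y,z0],q(yaw),velocity=.08); bot.dwell(.2); f0=fz(); z=z0
    while z>z1:
        z-=step; bot.servo_line([x,y,z],q(yaw),velocity=v); f=get_obs()['wrist_force'][2]
        if f-f0>df: break
    print('lower stop z',round(z,4),'f0',round(f0,2),'f',round(f,2)); return z
E
python3 - <<'E'
from h import *
x,y=.588,.037
hand.move_gripper(.085)
bot.reach([x,y,.26],q()); bot.servo_line([x,y,.184],velocity=.1)
hand.move_gripper(0,35); o=get_obs(); print(o['gripper_width'],o['grip_force'],fz())
bot.servo_line([x,y,.21],velocity=.05); print(get_obs()['gripper_width'],fz(),get_obs()['ft_torque'])
bot.servo_line([x,y,.385],velocity=.15)
bot.servo_line([.47,-.335,.385],velocity=.2)
z=lower(.47,-.335,.172,.152,2.5)
cam('scene','put'); hand.move_gripper(.085); print(get_obs()['position'])
bot.servo_line([.47,-.335,.3],velocity=.15)
bot.reach([.587,-.03,.33],q()); bot.dwell(.2)
cam('wrist','w1');cam('side','s1')
a=np.hstack([cv2.imread('pics/w1.png'),cv2.imread('pics/s1.png')])
cv2.imwrite('pics/v1.png',cv2.resize(cv2.imread('pics/w1.png'),(768,576),interpolation=cv2.INTER_CUBIC))
cv2.imwrite('pics/v1s.png',cv2.resize(cv2.imread('pics/s1.png'),(768,576),interpolation=cv2.INTER_CUBIC)); print(get_obs()['time_s'])
E
```

```text
0.03003900264922832 34.520148038864136 5.6848683341028226
0.030175195311055843 -5.182633239919249 [-0.00588805 -0.07065098  0.01448423]
lower stop z 0.16 f0 -5.12 f 2.18
[ 0.47003796 -0.3349803   0.15997144]
14.6417
```

View pics/v1.png

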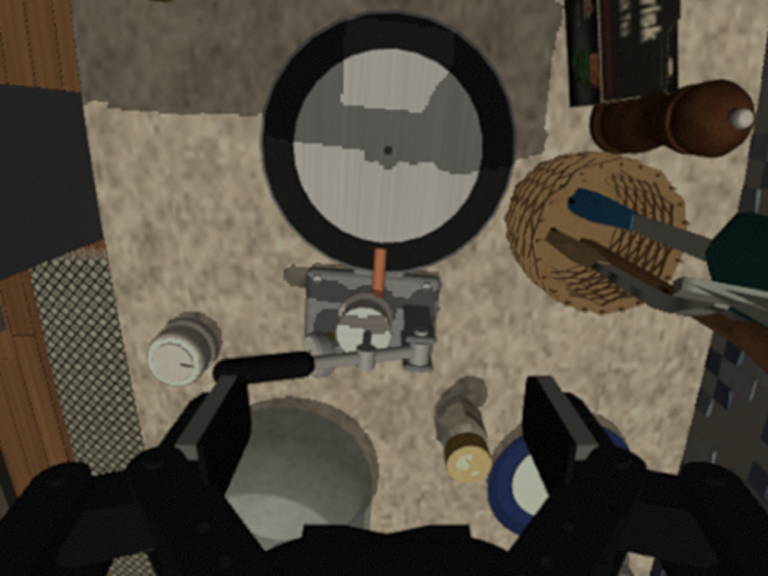

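View pics/v1s.png

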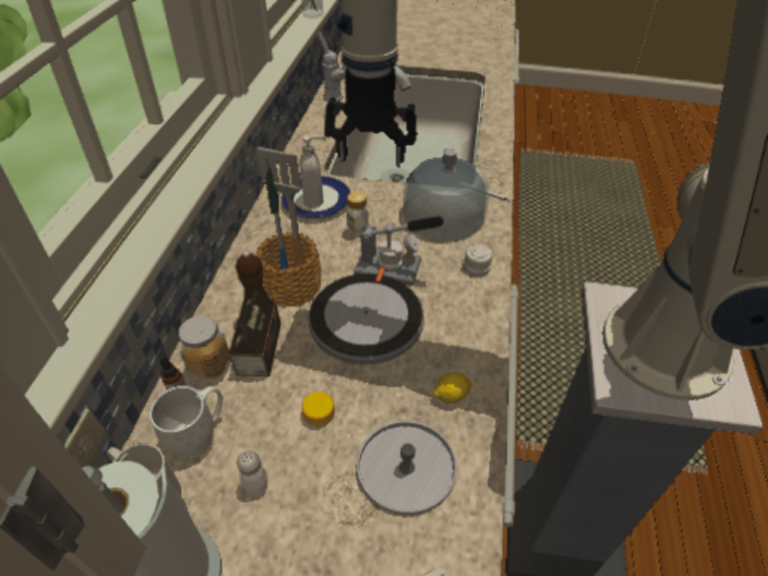

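Wrist view: bare plate with centre dot at (388,150), lever pivot (420,350), grip end (216,370). Side view: bell stands right of the pump; tray knob (407,455), lemon (453,388), cheese (318,407); no second lemon. Now a close look at tray and food.

Run:
```python
from h import *
def s(u,v,z,n): print(n,unproj('w1',((u+.5)/1.5-.5,(v+.5)/1.5-.5),z).round(4))
s(388,150,.024,'plate');s(418,335,.09,'pivot');s(216,370,.15,'gripend'); s(312,361,.128,'gripstart')
bot.reach([.5,.2,.38],q()); bot.dwell(.2); cam('wrist','w2')
cv2.imwrite('pics/v2.png',cv2.resize(cv2.imread('pics/w2.png'),(768,576),interpolation=cv2.INTER_CUBIC))
```

```text
plate [0.5879 0.0324 0.024 ]
pivot [ 0.6126 -0.1137  0.09  ]
gripend [ 0.4635 -0.1151  0.15  ]
gripstart [ 0.5297 -0.1186  0.128 ]
```

View pics/v2.png

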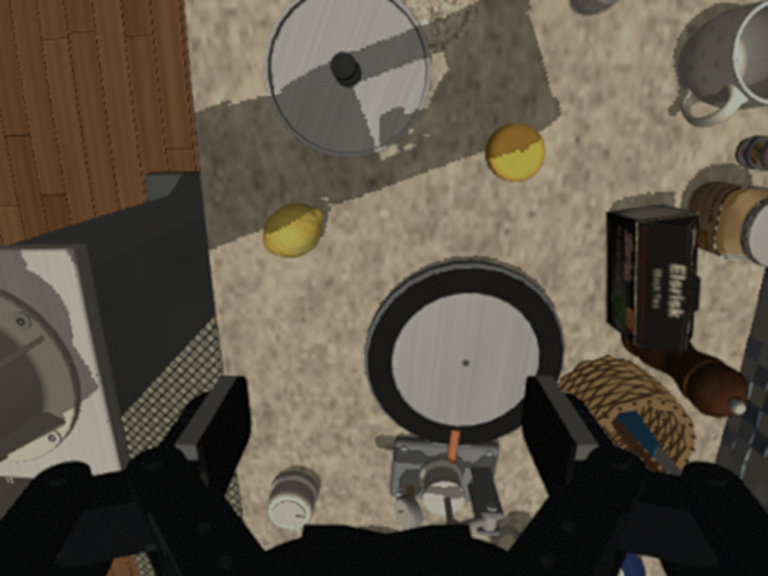

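Wrist view: tray knob top (344,67), cheese (515,152), lemon (293,230) with nub at (322,214), plate dot (465,362).

Run:
```python
from h import *
def s(u,v,z,n): print(n,unproj('w2',((u+.5)/1.5-.5,(v+.5)/1.5-.5),z).round(4))
s(344,65,.063,'trayknob');s(515,152,.025,'cheese');s(293,230,.03,'lemon');s(322,214,.026,'nub');s(465,362,.024,'plate');s(266,242,.026,'tail')
f=np.load('pics/w2.npz')['f']; hsv=cv2.cvtColor(f,cv2.COLOR_RGB2HSV)
m=cv2.inRange(hsv,(18,130,60),(36,255,255))
n,l,st,c=cv2.connectedComponentsWithStats(m)
for i in range(1,n):
    if st[i,4]>150:
        mm=cv2.moments((l==i).astype(np.uint8),True); a=.5*np.arctan2(2*mm['mu11'],mm['mu20']-mm['mu02'])
        print(st[i],c[i],-a,unproj('w2',c[i],.026))
```

```text
trayknob [0.4638 0.3334 0.063 ]
cheese [0.6255 0.2594 0.025 ]
lemon [0.4057 0.1832 0.03  ]
nub [0.4352 0.1986 0.026 ]
plate [0.5875 0.0325 0.024 ]
tail [0.3763 0.1701 0.026 ]
[ 324   83   39   38 1184] [342.95608108 101.0625    ] 0.4146263257026731 [0.62494835 0.25954206 0.026     ]
[ 176  136   40   35 1082] [195.012939   153.03696858] 0.5650283464668376 [0.4047121  0.18260066 0.026     ]
```

Run:
```python
from h import *
Y=-np.pi/2; px,py=.5877,.0325
x,y=.4635,.335
hand.move_gripper(.085); bot.reach([x,y,.16],q(Y)); bot.servo_line([x,y,.056],velocity=.1)
hand.move_gripper(0,60); o=get_obs(); print(o['gripper_width'],fz())
bot.servo_line([x,y,.15],velocity=.1); print(fz(),get_obs()['ft_torque'])
bot.servo_line([px,py,.15],velocity=.15)
lower(px,py,.088,.076,2.5,step=.001,yaw=Y)
hand.move_gripper(.06); bot.servo_line([px,py,.2],velocity=.15); hand.move_gripper(.085)
bot.reach([.5,.05,.35],q()); bot.dwell(.2); cam('wrist','w3'); print(get_obs()['time_s'])
cv2.imwrite('pics/v3.png',cv2.resize(cv2.imread('pics/w3.png'),(768,576),interpolation=cv2.INTER_CUBIC))
```

```text
0.021352474074688398 5.370251384718607
-4.7278300461825 [ 0.01506186 -0.05069951 -0.01821496]
lower stop z 0.08 f0 -4.64 f 2.52
29.575
```

View pics/v3.png

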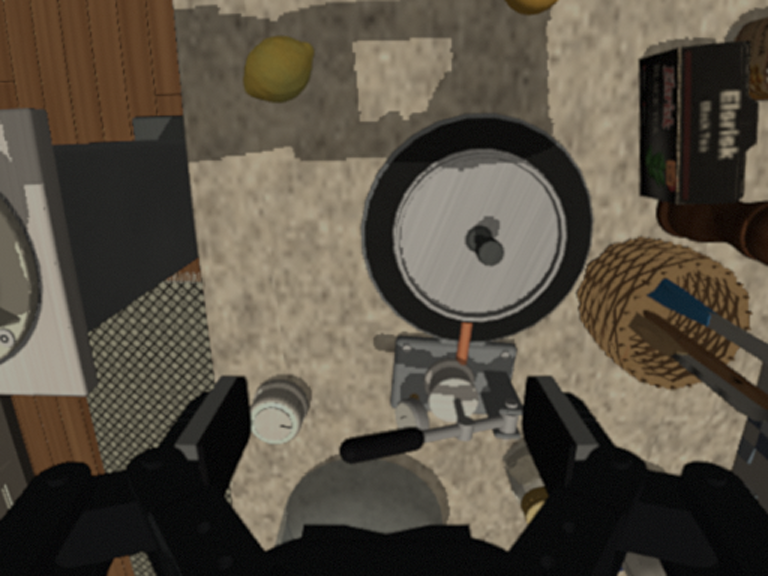

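Wrist view: tray on the plate, centred (tray rim 394–568, plate rim 362–592), knob top (490,250), lemon (278,70), timer clear.

```bash
cat >> h.py <<'E'
def food(save):
    f=np.load(f'pics/{save}.npz')['f']; hsv=cv2.cvtColor(f,cv2.COLOR_RGB2HSV)
    m=cv2.inRange(hsv,(16,130,50),(36,255,255)); n,l,st,c=cv2.connectedComponentsWithStats(m)
    for i in range(1,n):
        if st[i,4]>250:
            mm=cv2.moments((l==i).astype(np.uint8),True); a=.5*np.arctan2(2*mm['mu11'],mm['mu20']-mm['mu02'])
            print('food',st[i],-a,unproj(save,c[i],.026).round(4))
E
python3 - <<'E'
from h import *
def s(u,v,z,n): print(n,unproj('w3',((u+.5)/1.5-.5,(v+.5)/1.5-.5),z).round(4))
s(490,250,.087,'knob'); s(278,70,.028,'lemon'); food('w3')
bot.reach([.42,.12,.25],q()); bot.dwell(.2); cam('wrist','w4'); food('w4')
bot.reach([.6,.2,.25],q()); bot.dwell(.2); cam('wrist','w5'); food('w5')
a=[cv2.resize(cv2.imread(f'pics/{n}.png'),(400,300)) for n in('w4','w5')]
cv2.imwrite('pics/v4.png',np.hstack(a))
E
```

```text
knob [0.5859 0.0345 0.087 ]
lemon [0.405  0.1817 0.028 ]
food [ 163   24   46   44 1592] 0.6419164695949817 [0.4044 0.1832 0.026 ]
food [388 160  42  67 485] 1.2793559557233776 [ 0.7279 -0.0154  0.026 ]
food [ 420    3   60   57 2638] 0.6001067342590777 [0.6225 0.2583 0.026 ]
food [ 213   77   58   53 2318] 0.6064986011624192 [0.4048 0.1827 0.026 ]
food [ 258   80   52   53 2121] 1.3384552247088937 [0.6265 0.2595 0.026 ]
food [467 140  32  57 448] 1.2328998833319624 [0.8544 0.1964 0.026 ]
food [  63  153   53   47 1916] 0.41320480792397957 [0.4039 0.1825 0.026 ]
```

View pics/v4.png

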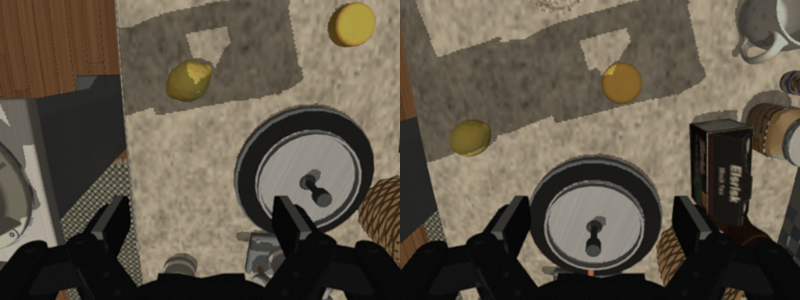

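Left: lemon in the shade at (188,80), tilted ~35°; right: cheese (622,83). Positions agree across views, so pick them.

Run:
```python
from h import *
Y=-np.pi/2; kx,ky=.587,.033
def move(x,y,yaw,zg,tx,zp,F):
    hand.move_gripper(.085); bot.reach([x,y,.14],q(yaw)); bot.servo_line([x,y,zg],velocity=.1)
    hand.move_gripper(0,F); print('grip',get_obs()['gripper_width'])
    bot.servo_line([x,y,.17],velocity=.15); print('held',get_obs()['gripper_width'],fz())
    bot.reach([tx,ky,.17],q(Y)); lower(tx,ky,zp+.008,zp-.003,2,step=.001,yaw=Y)
    hand.move_gripper(.070); bot.servo_line([tx,ky,.2],velocity=.15)
move(.4048,.183,.61+Y,.027,kx-.044,.056,25)
move(.6262,.2593,Y,.021,kx+.045,.050,25)
bot.reach([.587,-.02,.32],q()); bot.dwell(.2); cam('wrist','w6'); cam('side','s6'); print(get_obs()['time_s'])
f=lambda n,s:cv2.resize(s,(400,300)) 
cv2.imwrite('pics/v6.png',np.hstack([cv2.resize(cv2.imread('pics/w6.png'),(400,300)),cv2.resize(cv2.imread('pics/s6.png')[150:330,170:410],(400,300),interpolation=cv2.INTER_CUBIC)]))
```

```text
grip 0.05000003150037824
held 0.050063385472059234 -0.8136476847021962
lower stop z 0.06 f0 -2.38 f 1.66
grip 0.053990862926077195
held 0.054394308019799664 -1.3998054077596536
lower stop z 0.049 f0 -0.32 f 6.64
52.9417
```

View pics/v6.png

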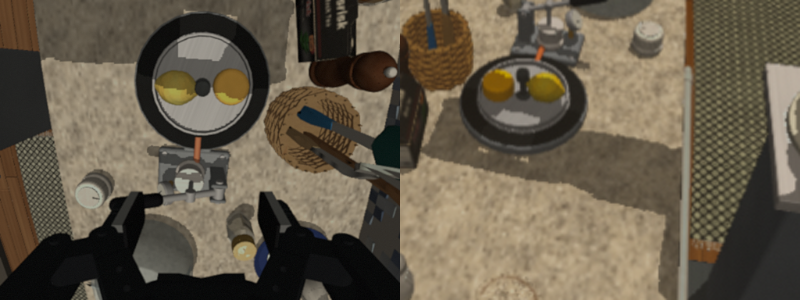

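Both foods lie in the tray either side of the post, nothing else disturbed. Now the bell: regrasping with the jaws along y so it is centred in both axes.

Run:
```python
from h import *
print(unproj('w6',(202*1.28,87*1.28),.087)); 
Y=-np.pi/2; x,y=.47,-.335; px,py=.5875,.0327
hand.move_gripper(.085); bot.servo_line([.587,-.02,.36],velocity=.15); bot.reach([x,y,.26],q(Y)); bot.servo_line([x,y,.161],velocity=.08)
hand.move_gripper(0,35); print(get_obs()['gripper_width'])
bot.servo_line([x,y,.19],velocity=.05); print(fz(),get_obs()['ft_torque'])
bot.servo_line([x,y,.385],velocity=.15); bot.servo_line([px,py,.385],velocity=.15)
bot.servo_line([px,py,.24],velocity=.1); bot.dwell(.3); cam('side','s7'); 
lower(px,py,.197,.180,2,step=.001,v=.015,yaw=Y)
cam('side','s8'); print(get_obs()['time_s'])
cv2.imwrite('pics/v8.png',np.hstack([cv2.resize(cv2.imread(f'pics/{n}.png')[130:280,180:330],(400,400),interpolation=cv2.INTER_CUBIC) for n in('s7','s8')]))
```

```text
[0.5876973  0.03394081 0.087     ]
0.03025931843931799
-4.946395528875387 [ 0.04948165  0.00231256 -0.01810717]
lower stop z 0.185 f0 -4.97 f -1.13
67.7917
```

View pics/v8.png

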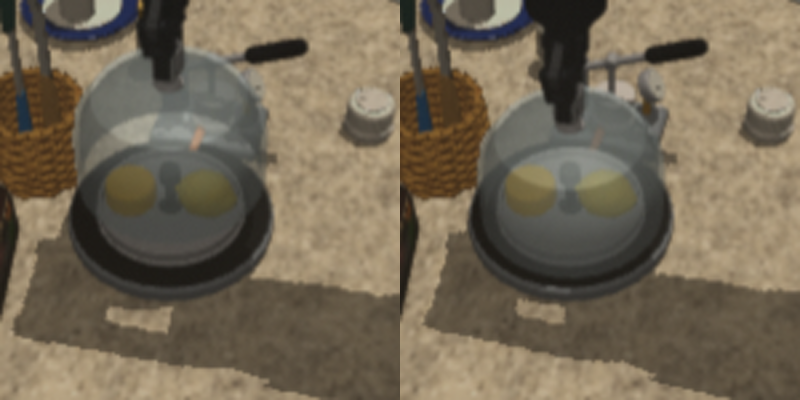

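Side view: bell seated over the tray concentric with the gasket (right panel), stop at exactly the expected 0.185. Release and locate the lever.

Run:
```python
from h import *
px,py=.5875,.0327
hand.move_gripper(.085); bot.servo_line([px,py,.3],velocity=.1)
def s(n,u,v,z,t): print(t,unproj(n,((u+.5)/1.5-.5,(v+.5)/1.5-.5),z).round(4))
s('w3',349,452,.147,'end');s('w3',422,440,.127,'start');s('w3',508,418,.088,'pivot')
s('w1',222,369,.147,'end');s('w1',312,361,.127,'start')
# yaw from red hose / spout? try model: predicted pixels for yaw candidates
for yaw in(-.1,0,.1,.2):
    for n in('w3','w1'):
        r=lambda x,y,z:[.5877+x*np.cos(yaw)-y*np.sin(yaw),.0325+x*np.sin(yaw)+y*np.cos(yaw),z]
        print(yaw,n,(proj(n,[r(0,-.158,.088)])*1.5).round(0).tolist())
bot.reach([.49,-.19,.30],q()); bot.dwell(.2); cam('wrist','w9')
cv2.imwrite('pics/v9.png',cv2.resize(cv2.imread('pics/w9.png'),(768,576),interpolation=cv2.INTER_CUBIC)); print(get_obs()['time_s'])
```

```text
end [ 0.4688 -0.1209  0.147 ]
start [ 0.5301 -0.1235  0.127 ]
pivot [ 0.6142 -0.1276  0.088 ]
end [ 0.4669 -0.1158  0.147 ]
start [ 0.5296 -0.1191  0.127 ]
-0.1 w3 [[463.0, 415.0]]
-0.1 w1 [[369.0, 346.0]]
0 w3 [[480.0, 416.0]]
0 w1 [[388.0, 347.0]]
0.1 w3 [[497.0, 415.0]]
0.1 w1 [[407.0, 346.0]]
0.2 w3 [[513.0, 413.0]]
0.2 w1 [[425.0, 343.0]]
71.6667
```

View pics/v9.png

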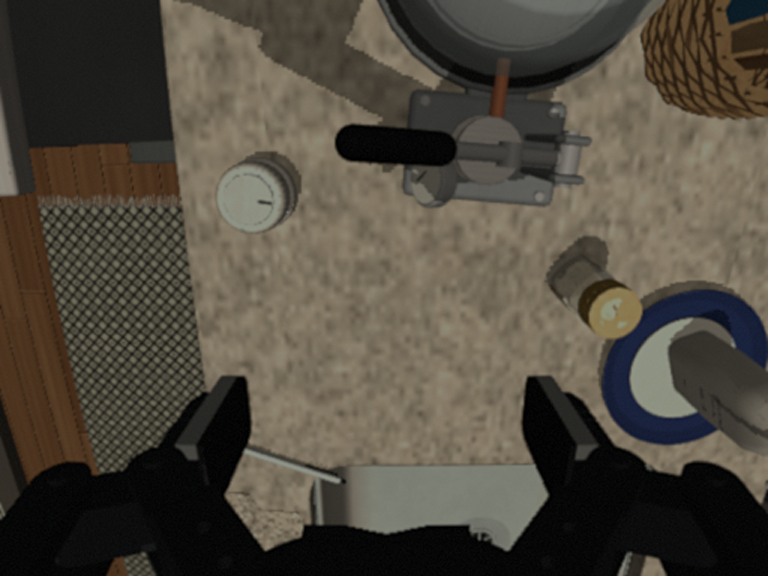

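Wrist view: lever grip from end (336,141) to (455,148), pivot (570,160), timer (252,197) clear.

Run:
```python
from h import *
def s(u,v,z,t): p=unproj('w9',((u+.5)/1.5-.5,(v+.5)/1.5-.5),z); print(t,p.round(4)); return p
e=s(337,142,.147,'end'); s(455,148,.127,'start'); p=s(390,145,.137,'mid'); s(570,160,.088,'pivot')
x,y=p[0],p[1]
hand.move_gripper(0); bot.reach([x,y,.21],q()); bot.servo_line([x,y,.172],velocity=.1); bot.dwell(.2); f0=fz(); print('f0',f0)
z=.172
while z>.066:
    z-=.002; bot.servo_line([x,y,z],velocity=.05); f=get_obs()['wrist_force'][2]-f0
    if f>14: break
print('first stop',z,f,get_obs()['position']); bot.dwell(.1); cam('side','s10')
for k in range(3):
    bot.servo_line([x,y,.185],velocity=.12); bot.dwell(.7)
    if k==0: cam('side','s11')
    if k<2:
        bot.servo_line([x,y,z+.003],velocity=.08); bot.servo_line([x,y,z],velocity=.03); bot.dwell(.15); print('f',get_obs()['wrist_force'][2]-f0)
bot.servo_line([x,y,.25],velocity=.15); print(get_obs()['time_s'])
cv2.imwrite('pics/v10.png',np.hstack([cv2.resize(cv2.imread(f'pics/{n}.png')[110:260,180:330],(400,400),interpolation=cv2.INTER_CUBIC) for n in('s10','s11')]))
```

```text
end [ 0.462  -0.1165  0.147 ]
start [ 0.5312 -0.1203  0.127 ]
mid [ 0.4919 -0.1184  0.137 ]
pivot [ 0.6171 -0.1286  0.088 ]
f0 -0.031248614033708638
first stop 0.0759999999999999 27.179628310369665 [ 0.49450455 -0.11875467  0.07830911]
f 31.612958774862246
f 31.857808589923174
95.5583
```

View pics/v10.png

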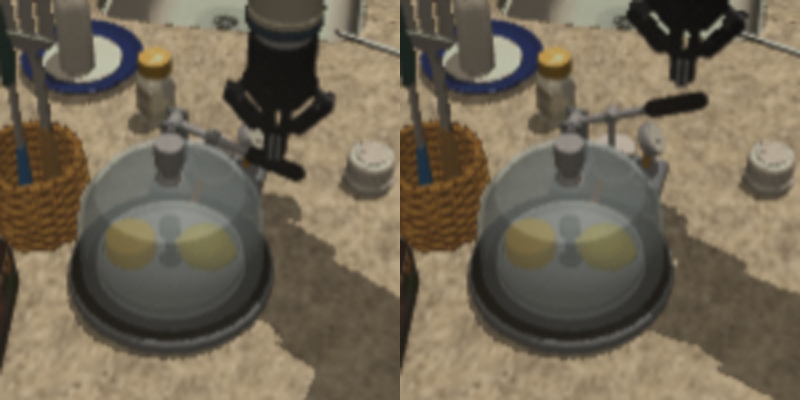

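Left: lever at its stop under the fingers; right: lever fully back up. Bell is seated and centred, and lemon and cheese are in the tray. Three full strokes done, so I'm handing in.

Run:
```python
from h import *
print(unproj('s11',(180+568*150/400,110+157*150/400),.182))
bot.dwell(.3); print(hand_in())
```

```text
[ 0.19366403 -0.02991589  0.182     ]
the job is handed in; nothing more can be done
None
```

The job is handed in, with no verdict returned: the tray with the lemon and cheese (no second lemon was there) is centred on the plate, the bell rests on its gasket, and I pumped three strokes with the lever back up; my last numeric check of the bell's position used a wrong pixel, so its centring rests on where the arm placed it and on the pictures.

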